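# Lower the gauge foot onto the jar

### The arm

A 6-joint arm with a two-finger parallel gripper is mounted at the origin on a cart in front of the work surface, level with it; the furniture and walls round the work are solid. World frame = base frame: x ahead of the robot, y to its left, z up, the work surface at z = 0. Lengths are in mm, angles in degrees, forces in N, time in s.
With the tool pointing down it reaches from about 275 to 775 mm from the base axis. Payload 14.6 kg.
Tool frame: the origin (TCP) lies at the centre of the arm's flange, where the gripper is bolted on; the fingertips stand 173 mm ahead of it and the grasp point (between the pads) lies 155 mm ahead of it; z points along the fingers, y is the line along which they close (so a half turn about z gives the same grasp; the last joint's range is limited). The gripper opens to 85 mm and grips with 20 to 120 N. Pads are 22 mm wide; open, the fingers measure 114 mm over their backs; the gripper's body (76 mm by 85 mm) begins 54 mm behind the grasp point. The pads swing forward as they close: fully open they stand 13 mm farther back than shut.
Start: joints at [67.133, 15.075, -2.767, 72.158, 0, 81.102], TCP at [126.735, 509.477, 404.678] pointing down, gripper open.
Joint ranges: [-151.79, 151.79], [-50.71, 97.33], [-67.44, 78.34], [-121.81, 120.89], [-77.56, 73.72], [-180, 180]. Speed limits (degrees/s): [108.29, 108.29, 147.25, 159.86, 180, 180].

### API

Orientations are given as [roll, pitch, yaw] about the fixed x, y, z axes, in that order (R = Rz(yaw) Ry(pitch) Rx(roll)).
In Python, from station import readout, cams, env gives the robot as it stands.
- The arm moves only by the tool drive_tool, never from a script. Its argument "increments" is a list of rows, each an object of numbers: "tx", "ty", "tz": the shift along the tool's x, y, z in units of 25 mm (1.0 is 25 mm); "yaw": the turn about the tool's z in units of 6 degrees (1.0 is 6 degrees). In form: [{"tx": .., "ty": .., "tz": .., "yaw": ..}, ...]. A call has exactly 5 rows; each row is the pose to reach, as a shift and turn from the pose commanded when the call began, along the tool's axes at that moment; what a row does not reach only later rows make up. A row lasts 1/12 s, in which the tool goes at most 41.7 mm and 7.16 degrees, less where a joint would pass 70% of its speed; a pose out of reach is approached as far as the arm can. A call with a gripper value outside its range is refused whole. "fingers" is the finger opening in mm, from 0 to 85.4, set as the call begins (left out, the last holds). The fingers move at their own pace and stop on an object; "newtons" is the grip in N (left out, the last holds). Time passes only in rows, so rows that repeat a pose let the fingers close, or fill a call up. It gives the time, the measured TCP pose, the force, the opening and the grip force at its end, in the units of the state.
- readout.observe(): the state, without advancing time (a new reading comes with each control period).
- cams.snapshot(name): name is "scene" or "top" or "wrist"; returns the picture (420x560x3 uint8, red, green, blue); there is no depth.
- cams.camera_model(name): a dict with "fovy" (degrees; the focal length in pixels is half the picture's height over the tangent of half this angle, whatever the lens; pixels are square), "cx", "cy" (the principal point, pixels), "rvec" (rotation vector, rad) and "tvec" (3), from world to camera coordinates, as OpenCV has them; the wrist camera has in their place "hand_eye" (4x4, takes a point from camera to tool coordinates, whose origin is the TCP and whose axes are the flange's). Camera axes: x right, y down, z forward; pixel columns grow to the right and rows downward; lengths in mm; the calibration is good to about 2 mm. A picture is of the moment at which its call begins: read the wrist's pose just before it. camera_model takes no time and is no camera call.
- env.close_job(): hands the job in; it is judged then, once.
The state is a dict: "clock": time; "joint_pos": joint angles; "joint_vel": joint speeds; "joint_efforts": joint torques, N m; "position": TCP position; "ee_rot": TCP orientation; "ft_force": force on the tool from outside, world axes, zero at the start; "moment": the same for the moment, N m; "opening": finger opening in mm; "gripper_force": force on a finger pad.
Only numpy, scipy, OpenCV 4.12 (cv2) and the standard library are available. Lean on these libraries where they do the work, as an engineer would, in place of code of your own. Each camera call takes 0.05 s, during which the arm holds its last target. There are 200 camera calls.

### The job

Two identical height gauges stand on the bench, both with their foot raised; one has a small screw-cap jar on its anvil, the other is empty. On the gauge with the jar, press the lever at the side of the head all the way down to its stop, so that the foot rests on the jar's cap, with the jar still standing upright and centred under the foot. Leave the lever of the empty gauge up.

Things in the scene. Friction and masses are not known exactly. Their poses are not given: they have to be found in the camera images.
- loaded_gauge: The fixed height gauge that carries the jar. Origin on the bench under the anvil's centre; x from front to column, y left, z up. In mm: base 130x100x16 (x -55 to 75), anvil 56 wide, top at z 22; column at x 50; grey head 44 wide, x -32 to 72, z 105 to 155. Steel lever on its right side (-y), reaching forward (-x) past the head; lever pivot at (-5, -34.5, 138), axis along y.
- loaded_lever_tip (a point): Centre of the black knob at the end of that gauge's lever: a cylinder 16 mm in diameter, 26 mm long, lying along the gauge's y, 95 mm from the pivot. About 188 mm above the bench with the lever up, 105 mm with it fully down; there it is pressed from above. Below it is free but for low clutter.
- loaded_lever (a joint): Angle of that lever (rad): 0 = fully up (arm rises forward 0.55 above level), 0.9 = down at its stop (0.35 below level); starts at 0 to 0.15. Stiff (about 1.3 N at the knob, a little more once the foot touches), stays where it is left. The foot sinks 18.5 mm per rad and meets the jar's cap at about 0.68.
- loaded_pad: The round rubber pad, 26 mm wide and 8 mm thick, under the foot of that gauge, sprung up to 7 mm with 1 to 2 N. Origin at the centre of its underside, 80 mm above the bench with the lever up.
- jar: Small white jar with a ribbed green screw cap, 41 mm wide, 46 mm tall, loose, standing on the anvil of the loaded gauge within 6 mm of its centre. Origin at the centre of its underside, z up.
- empty_gauge: The second gauge, of the same shape and size as the first, with nothing on its anvil; same frame.
- empty_lever (a joint): Angle of the lever of the empty gauge (rad), same meaning; to be left up.
Mind the look-alikes: they are no part of the job. Of the things like the jar, leave any that is brown; of the rest the larger one is meant.

How it is judged (in metres and radians):
At the end, for the whole second after the job is handed in: The lever of the gauge with the jar is down to within 0.18 rad (10 degrees) of its stop and stays there, its pad presses on the jar (more than 0.3 N), the jar stands upright (within 10 degrees) at rest within 15 mm of the anvil's centre, and the empty gauge's lever is still up (below 0.35 rad) (value of joint loaded_lever above 0.72 rad and contact force between loaded_pad and jar above 0.3 N and angle between jar's own z axis and vertical below 0.17 rad and horizontal distance between jar and loaded_gauge below 0.015 m and linear speed of jar below 0.02 m/s and value of joint empty_lever below 0.35 rad); the robot touches nothing.
It fails at once if the lever of the empty gauge is pressed down (value of joint empty_lever above 0.35 rad).
It fails at once if the jar is knocked over (angle between jar's own z axis and vertical above 0.5 rad).
It also fails if it takes over 32 s, if anything falls off the work surface, if the arm or the gripper's body presses on something with over 40 N, if the wrist force passes 120 N, or if a joint passes its speed limit or range.

## Working session

There is one attempt and no reset: what is moved stays moved. The work goes in short steps, Python scripts to look and compute and a tool call to move; the robot and the scene stay as the last step left them, time stands still between calls to the robot, and variables do not carry over. Pictures are saved under pics/ and viewed, at most 10 in all, crops included, and the job is handed in when it is done.

Besides the shell and the picture viewer there is one more tool, called after "Request:" by a JSON object that holds its "name" and its "arguments", one argument or row to a line. drive_tool: Moves the arm, as the interface text tells. Its arguments: {"type":"object","properties":{"increments":{"type":"array","items":{"type":"object","properties":{"tx":{"type":"number"},"ty":{"type":"number"},"tz":{"type":"number"},"yaw":{"type":"number"}}}},"fingers":{"type":"number"},"newtons":{"type":"number"}},"required":["increments"]}

```bash
mkdir -p pics
cat > h.py <<'E'
import numpy as np, cv2
from station import readout, cams, env
def ray(name,u,v):
    m=cams.camera_model(name); f=210/np.tan(np.radians(m["fovy"])/2)
    d=np.array([(u-m["cx"])/f,(v-m["cy"])/f,1.])
    if "rvec" in m:
        R=cv2.Rodrigues(np.array(m["rvec"],float))[0]; t=np.array(m["tvec"],float).ravel()
        return -R.T@t, R.T@d
def plane(name,u,v,z):
    o,d=ray(name,u,v); return o+d*(z-o[2])/d[2]
def two(a,b):
    (o1,d1),(o2,d2)=ray(*a),ray(*b)
    s=np.linalg.lstsq(np.c_[d1,-d2],o2-o1,rcond=None)[0]
    p,q=o1+s[0]*d1,o2+s[1]*d2
    return (p+q)/2,np.linalg.norm(p-q)
def proj(name,P):
    m=cams.camera_model(name); f=210/np.tan(np.radians(m["fovy"])/2)
    c=cv2.Rodrigues(np.array(m["rvec"],float))[0]@np.array(P,float)+np.array(m["tvec"],float).ravel()
    return f*c[0]/c[2]+m["cx"],f*c[1]/c[2]+m["cy"]
E
python3 - <<'E'
from h import *
for n in("scene","top"):
    cv2.imwrite(f"pics/{n}0.png",cams.snapshot(n)[:,:,::-1]); print(cams.camera_model(n))
print(readout.observe())
E
```

```text
{'fovy': 50.215751865829866, 'cx': 276.169581700483, 'cy': 213.86628464840194, 'rvec': array([ 0.98092588, -2.5162266 ,  1.00474034]), 'tvec': array([352.87822548, 383.46464951, 715.06648412])}
{'fovy': 43.68871400659087, 'cx': 280.67433460026075, 'cy': 207.11086697837302, 'rvec': array([ 2.18315111, -2.12477953,  0.15700373]), 'tvec': array([ -73.24398274,  567.5707044 , 1471.12120655])}
{'clock': 0.1, 'joint_pos': array([ 6.71328692e+01,  1.50966442e+01, -2.79882811e+00,  7.21574365e+01,
       -1.96657278e-04,  8.11024755e+01]), 'joint_vel': array([-0.01124095, -0.07715026,  0.13366287,  0.04618841, -0.10557004,
       -0.00795712]), 'joint_efforts': array([ 3.22820619e-03, -6.38579106e+01,  3.85062003e+01,  1.00663261e-02,
       -1.35216455e-04,  7.30584532e-06]), 'position': array([126.71192955, 509.40657044, 404.27644041]), 'ee_rot': array([-1.79947697e+02, -7.98899162e-03,  1.66030390e+02]), 'ft_force': array([0.33988081, 0.99280917, 0.52526588]), 'moment': array([-0.00765291,  0.02002549, -0.04111782]), 'gripper_force': 0.0, 'opening': 85.32444922899685}
```

View pics/scene0.png

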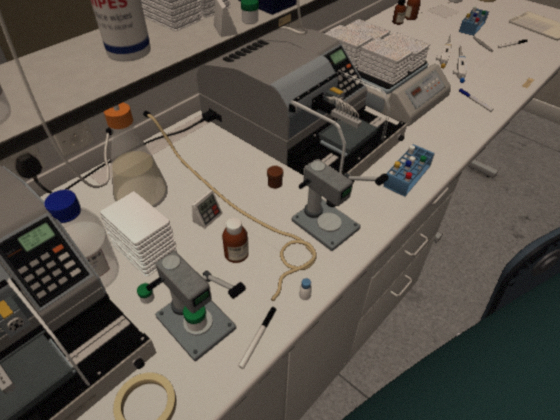

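View pics/top0.png

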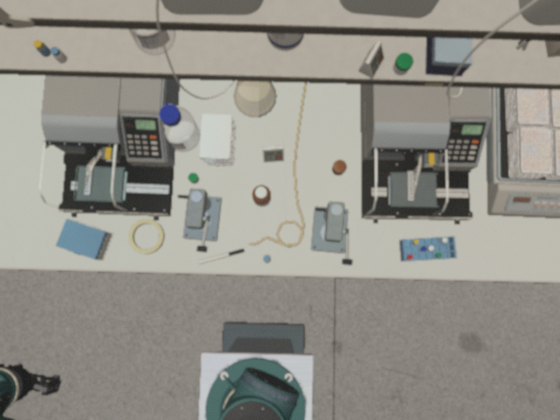

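The loaded gauge shows its green cap at scene (194,315), which is top (202,215), with its knob at scene (237,290) / top (202,249). The empty gauge is at scene (326,205) / top (331,225), with its knob at scene (383,179) / top (347,262).

Look-alikes for the jar: a small green-capped thing at scene (145,292), a brown jar at (275,177) and a brown bottle at (235,245). None of these stand on an anvil.

Run:
```python
from h import *
for n,a,b in(("loaded",("scene",237,290),("top",202,249)),("empty",("scene",383,179),("top",347.5,262))): print(n,two(a,b))
for uv in((188,195),(206,193),(188,226),(206,227),(222,198),(213,241),(183,235)): print("top z150",uv,plane("top",*uv,155)[:2].round(), "z16",plane("top",*uv,16)[:2].round())
print(proj("top",(0,0,0)),proj("top",(127,509,230)))
s=cams.snapshot("scene");t=cams.snapshot("top")
a=cv2.resize(s[235:365,125:260],None,fx=4,fy=4,interpolation=2);b=cv2.resize(t[165:275,150:230],None,fx=4,fy=4,interpolation=2)
o=np.zeros((520,540+320,3),np.uint8);o[:,:540]=a;o[:440,540:]=b
cv2.imwrite("pics/c1.png",o[:, :800,::-1])
```

```text
loaded (array([434.69321263, 142.61735193, 180.44000898]), np.float64(1.284999024901092))
empty (array([ 409.61152337, -233.50691251,  183.40446126]), np.float64(4.766870672372439))
top z150 (188, 195) [579. 191.] z16 [601. 215.]
top z150 (206, 193) [586. 143.] z16 [608. 162.]
top z150 (188, 226) [496. 186.] z16 [510. 210.]
top z150 (206, 227) [495. 139.] z16 [508. 158.]
top z150 (222, 198) [574. 100.] z16 [595. 115.]
top z150 (213, 241) [458. 119.] z16 [468. 135.]
top z150 (183, 235) [472. 198.] z16 [483. 223.]
(np.float64(254.5924190164369), np.float64(409.22072839137905)) (np.float64(40.55177997354403), np.float64(372.24481045288496))
```

View pics/c1.png

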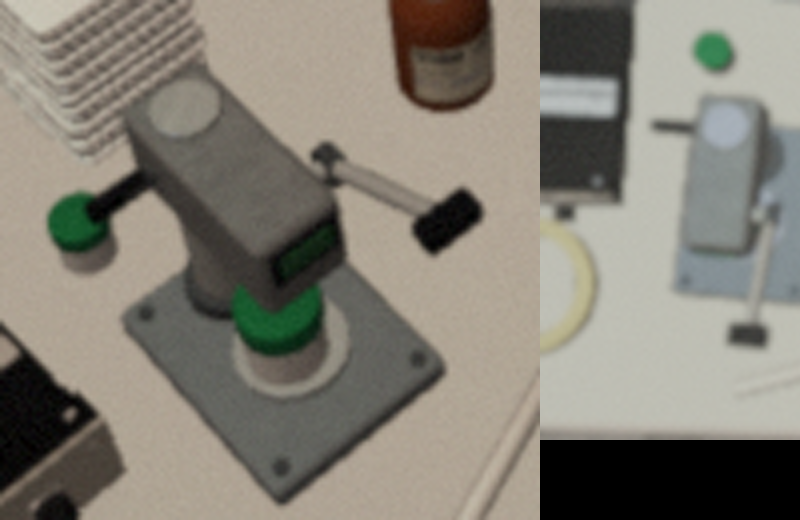

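The crop shows the larger green-capped jar on the anvil of the loaded gauge, with the knob at the front right. The small green jar is a separate thing behind it. The empty gauge is well off at y≈-230. I'm setting out with the fingers shut.

Request:
{"name": "drive_tool", "arguments": {
  "increments": [
    {"tx":-1.3,"ty":-0.97},
    {"tx":-2.6,"ty":-1.94},
    {"tx":-3.9,"ty":-2.9},
    {"tx":-5.2,"ty":-3.87},
    {"tx":-6.5,"ty":-4.83}
  ],
  "fingers": 0
}}

```text
schema error: expected keys tx, ty, tz, yaw
```

Request:
{"name": "drive_tool", "arguments": {
  "increments": [
    {"tx":-1.3,"ty":-0.97},
    {"tx":-2.6,"ty":-1.94},
    {"tx":-3.9,"ty":-2.9},
    {"tx":-5.2,"ty":-3.87},
    {"tx":-6.5,"ty":-4.83}
  ]
}}

```text
schema error: expected keys tx, ty, tz, yaw
```

Request:
{"name": "drive_tool", "arguments": {
  "increments": [
    {"tx":-1.1,"ty":-0.8,"yaw":-1},
    {"tx":-2.2,"ty":-1.6,"yaw":-2},
    {"tx":-2.2,"ty":-1.6,"yaw":-2.8},
    {"tx":-2.2,"ty":-1.6,"yaw":-2.8},
    {"tx":-2.2,"ty":-1.6,"yaw":-2.8}
  ]
}}

```text
schema error: expected keys tx, ty, tz, yaw
```

Request:
{"name": "drive_tool", "arguments": {
  "increments": [
    {"tx":-1.3,"ty":-0.97,"tz":0,"yaw":0},
    {"tx":-2.6,"ty":-1.94,"tz":0,"yaw":0},
    {"tx":-3.9,"ty":-2.9,"tz":0,"yaw":0},
    {"tx":-5.2,"ty":-3.87,"tz":0,"yaw":0},
    {"tx":-6.5,"ty":-4.83,"tz":0,"yaw":0}
  ],
  "fingers": 0
}}

```text
clock: 0.62
position: [255.8, 351.5, 404.7]
ee_rot: [180.0, 0.0, 166.1]
ft_force: [1.2, 0.5, -0.4]
opening: 25.7
gripper_force: 0.0
```

Request:
{"name": "drive_tool", "arguments": {
  "increments": [
    {"tx":-1.3,"ty":-0.97,"tz":0,"yaw":0},
    {"tx":-2.6,"ty":-1.94,"tz":0,"yaw":0},
    {"tx":-3.9,"ty":-2.9,"tz":0,"yaw":0},
    {"tx":-5.2,"ty":-3.87,"tz":0,"yaw":0},
    {"tx":-6.5,"ty":-4.83,"tz":0,"yaw":0}
  ]
}}

```text
clock: 1.03
position: [384.5, 194.8, 404.8]
ee_rot: [180.0, 0.0, 166.0]
ft_force: [1.2, 0.3, 0.3]
opening: 0.3
gripper_force: 0.0
```

Request:
{"name": "drive_tool", "arguments": {
  "increments": [
    {"tx":-1.1,"ty":-0.8,"tz":0,"yaw":-1},
    {"tx":-2.2,"ty":-1.6,"tz":0,"yaw":-2},
    {"tx":-2.2,"ty":-1.6,"tz":0,"yaw":-2.8},
    {"tx":-2.2,"ty":-1.6,"tz":0,"yaw":-2.8},
    {"tx":-2.2,"ty":-1.6,"tz":0,"yaw":-2.8}
  ]
}}

```text
clock: 1.45
position: [427.4, 144.5, 404.5]
ee_rot: [180.0, -0.0, -177.4]
ft_force: [-0.9, 0.3, -0.1]
opening: 0.0
gripper_force: 0.0
```

Now one close look with the wrist camera, plus scene and top, before pressing.

Run:
```python
from h import *
ims=[cams.snapshot(n) for n in("wrist","scene")]
m=cams.camera_model("wrist");print(m)
o=np.hstack([cv2.resize(ims[0],(440,330)),cv2.resize(ims[1][215:365,110:270],(352,330))])
cv2.imwrite("pics/c2.png",o[:,:,::-1])
s=readout.observe(); f=210/np.tan(np.radians(m["fovy"])/2); H=np.array(m["hand_eye"])
from scipy.spatial.transform import Rotation as Ro
R=Ro.from_euler("xyz",s["ee_rot"],degrees=True).as_matrix()
def pw(P):
    c=np.linalg.inv(H)@np.r_[R.T@(np.array(P)-s["position"]),1]; return (f*c[0]/c[2]+m["cx"])*440/560,(f*c[1]/c[2]+m["cy"])*440/560
print("knob est",pw((434.7,142.6,184)),"tips",pw(s["position"]-[0,0,173]))
```

```text
{'fovy': 61.32763524686106, 'cx': 283.52139164949443, 'cy': 211.1965875151278, 'hand_eye': array([[-1.07783666e-03, -9.65468292e-01, -2.60518360e-01,
         6.57731054e+01],
       [ 9.99998853e-01, -7.63526068e-04, -1.30768216e-03,
        -5.90891638e-02],
       [ 1.06361311e-03, -2.60519471e-01,  9.65468008e-01,
         3.04213673e+01],
       [ 0.00000000e+00,  0.00000000e+00,  0.00000000e+00,
         1.00000000e+00]])}
knob est (np.float64(219.17674714807399), np.float64(195.14644300737027)) tips (np.float64(223.23795801581073), np.float64(213.38548099466666))
```

View pics/c2.png

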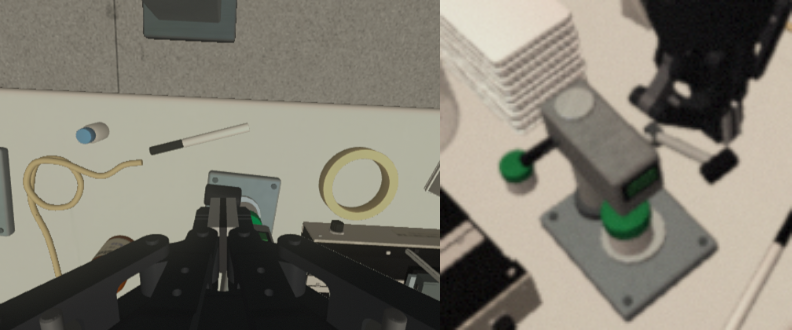

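The wrist view shows the knob at (223,192), straight under the shut fingertips (223,213 projected), which agrees with the estimate. Pressing down now.

Request:
{"name": "drive_tool", "arguments": {
  "increments": [
    {"tx":-0.05,"ty":0,"tz":0.4,"yaw":0},
    {"tx":-0.05,"ty":0,"tz":0.8,"yaw":0},
    {"tx":-0.05,"ty":0,"tz":1.2,"yaw":0},
    {"tx":-0.05,"ty":0,"tz":1.5,"yaw":0},
    {"tx":-0.05,"ty":0,"tz":1.8,"yaw":0}
  ]
}}

```text
clock: 1.97
position: [428.2, 145.3, 359.3]
ee_rot: [180.0, -0.0, -177.2]
ft_force: [-1.5, 0.4, 2.7]
opening: -0.3
gripper_force: 1.1
```

Request:
{"name": "drive_tool", "arguments": {
  "increments": [
    {"tx":0,"ty":0,"tz":0.2,"yaw":0},
    {"tx":0,"ty":0,"tz":0.4,"yaw":0},
    {"tx":0,"ty":0,"tz":0.6,"yaw":0},
    {"tx":0,"ty":0,"tz":0.8,"yaw":0},
    {"tx":0,"ty":0,"tz":1.0,"yaw":0}
  ]
}}

```text
clock: 2.38
position: [428.8, 144.6, 334.3]
ee_rot: [-180.0, 0.0, -177.2]
ft_force: [-1.7, -0.1, 1.4]
opening: 0.4
gripper_force: 0.7
```

Request:
{"name": "drive_tool", "arguments": {
  "increments": [
    {"tx":0,"ty":0,"tz":0.2,"yaw":0},
    {"tx":0,"ty":0,"tz":0.4,"yaw":0},
    {"tx":0,"ty":0,"tz":0.6,"yaw":0},
    {"tx":0,"ty":0,"tz":0.8,"yaw":0},
    {"tx":0,"ty":0,"tz":1.0,"yaw":0}
  ]
}}

```text
clock: 2.8
position: [428.8, 144.6, 309.2]
ee_rot: [-180.0, 0.0, -177.2]
ft_force: [0.1, 0.2, 1.0]
opening: 0.2
gripper_force: 0.5
```

Request:
{"name": "drive_tool", "arguments": {
  "increments": [
    {"tx":0,"ty":0,"tz":0.15,"yaw":0},
    {"tx":0,"ty":0,"tz":0.3,"yaw":0},
    {"tx":0,"ty":0,"tz":0.45,"yaw":0},
    {"tx":0,"ty":0,"tz":0.6,"yaw":0},
    {"tx":0,"ty":0,"tz":0.7,"yaw":0}
  ]
}}

```text
clock: 3.22
position: [428.9, 144.6, 291.8]
ee_rot: [-180.0, 0.0, -177.2]
ft_force: [1.2, -0.5, 1.0]
opening: -0.2
gripper_force: 0.8
```

Request:
{"name": "drive_tool", "arguments": {
  "increments": [
    {"tx":0,"ty":0,"tz":0.06,"yaw":0},
    {"tx":0,"ty":0,"tz":0.12,"yaw":0},
    {"tx":0,"ty":0,"tz":0.18,"yaw":0},
    {"tx":0,"ty":0,"tz":0.24,"yaw":0},
    {"tx":0,"ty":0,"tz":0.24,"yaw":0}
  ]
}}

```text
clock: 3.63
position: [428.9, 144.7, 286.4]
ee_rot: [180.0, 0.0, -177.2]
ft_force: [0.5, -0.2, 8.6]
opening: -0.1
gripper_force: 4.1
```

Run:
```python
from h import *
w,s=[cams.snapshot(n) for n in("wrist","scene")]
o=np.hstack([cv2.resize(w,(440,330)),cv2.resize(s[215:365,110:270],(352,330),interpolation=2)])
cv2.imwrite("pics/c3.png",o[:,:,::-1])
```

```text
(no output)
```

View pics/c3.png

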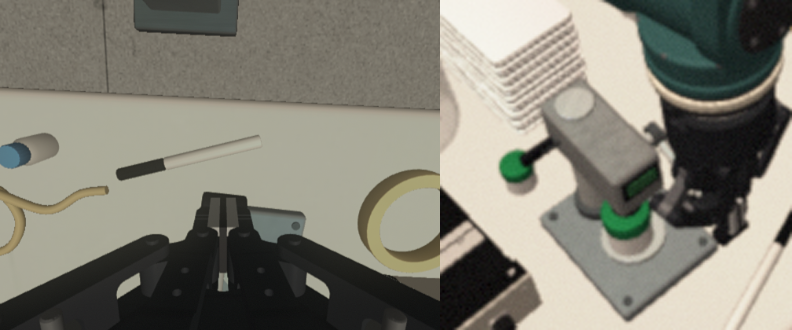

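The force jumped to 8.6 N at TCP z 286, which is the height expected at the stop. The scene crop shows the knob low at (730,232) under the fingers and the foot on the cap. I'll raise the arm clear and look again.

Request:
{"name": "drive_tool", "arguments": {
  "increments": [
    {"tx":0,"ty":0,"tz":-0.3,"yaw":0},
    {"tx":0,"ty":0,"tz":-1.0,"yaw":0},
    {"tx":0,"ty":0,"tz":-2.2,"yaw":0},
    {"tx":0,"ty":0,"tz":-3.6,"yaw":0},
    {"tx":0,"ty":0,"tz":-5.0,"yaw":0}
  ]
}}

```text
clock: 4.15
position: [428.1, 144.6, 412.8]
ee_rot: [-180.0, -0.1, -177.2]
ft_force: [1.2, -0.8, 0.7]
opening: 0.2
gripper_force: 0.0
```

Request:
{"name": "drive_tool", "arguments": {
  "increments": [
    {"tx":1,"ty":0,"tz":0,"yaw":0},
    {"tx":2,"ty":0,"tz":0,"yaw":0},
    {"tx":3,"ty":0,"tz":0,"yaw":0},
    {"tx":3,"ty":0,"tz":0,"yaw":0},
    {"tx":3,"ty":0,"tz":0,"yaw":0}
  ]
}}

```text
clock: 4.57
position: [352.9, 140.9, 411.7]
ee_rot: [180.0, 0.0, -177.1]
ft_force: [-0.1, 0.3, 0.6]
opening: 0.0
gripper_force: 0.0
```

Run:
```python
from h import *
t,s=[cams.snapshot(n) for n in("top","scene")]
o=np.hstack([cv2.resize(s[215:365,110:270],(480,450),interpolation=2),cv2.resize(t[165:305,150:250],(320,450),interpolation=2)])
cv2.imwrite("pics/c4.png",o[:,:,::-1])
```

```text
(no output)
```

View pics/c4.png

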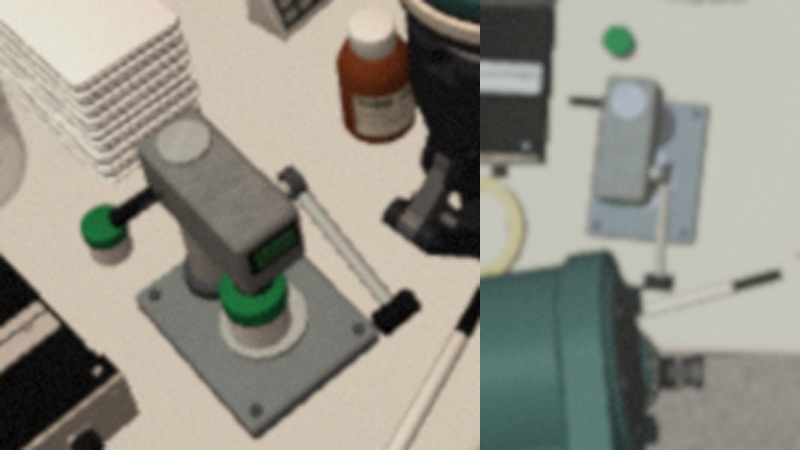

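Run:
```python
from h import *
print(two(("scene",242.3,318.7),("top",205.3,252.7)))
print(env.close_job())
```

```text
(array([428.29566467, 143.68088271, 101.41983754]), np.float64(3.3192475494551332))
the job is handed in; nothing more can be done
None
```

The loaded gauge's lever is down at its stop (knob measured at about 101 mm, expected 105), its foot is on the cap of the upright, visually centred jar, the empty gauge's lever was not touched, and the job is handed in with the arm clear; the hand-in gave no verdict.

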